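# Stack the turned pots from the tilt-out bin

## Task

Lay out the next job's kit: stand the steel blank upright, wholly on the round rubber mat; tilt the bin of the parts unit forward, take out every pot in it, and nest them all, together with the pot left on the open bench if there is one, upright in one stack on the pot that stands on the dark steel plate, which stays on the plate. Then tilt the empty bin fully shut, and leave the oil bottle and the wrench where they are.

Things in the scene. Friction and masses are not known exactly. Their poses are not given: they have to be found in the camera images.
- unit: Grey steel parts unit fixed to the bench, 140 mm deep (x), 364 mm wide (y), 146 mm high, with one wide tilt-out bin in its open front. Its roof begins 12 mm behind the front edge and covers the bin when shut. Origin: on the bench under the middle of the front edge; x points into the unit, away from its front, z up.
- bin (a joint): Tilt of the bin about its bottom pivot, rad: 0 fully shut, grows as its top tips out of the front, stop at 0.6 fully open. Friction holds it where it is left when nearly shut; past roughly 0.3 it may sink open by itself. A few newtons at the handle move it. No catch.
- bin_hinge (a point): Middle of the pivot axis, 15 mm above the bench, 25 mm behind the unit's front edge. Its axes turn with the bin: y along the pivot; when shut x into the unit, z up. In mm here: bin floor z 45; front wall x -25 to -20, top z 100; back wall face x 48, top z 100; sides y -157, 157. Up to 3 pots in a row along y, about 94 apart; they may lean on the front wall when open.
- bin_handle (a point): Middle of the bin's steel pull bar, a round bar 10 mm in diameter and 130 mm long along the pivot direction, 60 mm out from the bin's front wall on two sloping arms; 85 mm in front of and 118 mm above the pivot (in the bin's own axes, which this point shares). 133 mm above the bench when shut, 64 mm when open.
- plate: Dark flat steel plate fixed to the bench, 140 x 140 mm, 4 mm thick. Origin: centre of its underside. The pot to stack on stands on it.
- pot_base: Turned aluminium pot, 58 mm tall: hollow cup (outer dia. 58, inner 52, 30 deep) on a solid foot 24 tall, tapering from dia. 46 at the shoulder to 40 below. 0.1 to 0.17 kg. Nested, a foot has 3 mm play each side in the cup below, its shoulder rests on that rim: 34 mm pitch. Origin: centre of underside; z up its axis. Stands on the plate, carries the stack.
- pot_bin1: Pot of the same shape, size and axes as pot_base: 58 mm tall, 58 mm across. Origin: centre of its underside; z up through its mouth. Starts in the bin; may be absent.
- pot_bin2: Pot of the same shape, size and axes as pot_base: 58 mm tall, 58 mm across. Origin: centre of its underside; z up through its mouth. Starts in the bin; may be absent.
- pot_bin3: Pot of the same shape, size and axes as pot_base: 58 mm tall, 58 mm across. Origin: centre of its underside; z up through its mouth. Starts in the bin; may be absent.
- pot_bench: Pot of the same shape, size and axes as pot_base: 58 mm tall, 58 mm across. Origin: centre of its underside; z up through its mouth. Starts upright on the open bench; may be absent.
- oil_bottle: Bystander: yellow plastic oil bottle, 56 mm diameter, 150 mm high. Origin under its centre.
- wrench: Bystander: steel wrench lying on the bench, 180 mm long.
- blank: Workpiece: solid steel cylinder, 48 mm diameter, 36 mm high, about 0.5 kg, standing upright on the bench. Origin under its centre, z up its axis.
- mat: Round black rubber mat fixed to the bench, 90 mm diameter, 3 mm thick; the blank belongs on it. Origin: centre of its underside.
Mind the look-alikes: they are no part of the job. Of the things that look like the blank, the smallest one is meant.

How it is judged:
On the way:
1. the bin is tilted open (value of joint bin above 0.45 rad), for 0.2 s.
At the end, for the whole second after the job is handed in: Every pot nested upright (0.12 rad), at rest, coaxial with the base pot to 12 mm, foot over 30 mm above the bench; base pot upright, within 75 mm of the plate's centre; blank upright at rest on the mat, centres within 24 mm; bin shut to 0.05 rad (horizontal distance between each of pot_bin1, pot_bin2, pot_bin3, pot_bench and pot_base below 0.012 m and angle between each of pot_bin1, pot_bin2, pot_bin3, pot_bench, pot_base's own z axis and vertical below 0.12 rad and height (world z) of each of pot_bin1, pot_bin2, pot_bin3, pot_bench above 0.03 m and linear speed of each of pot_bin1, pot_bin2, pot_bin3, pot_bench, blank below 0.02 m/s and height (world z) of pot_base below 0.015 m and horizontal distance between pot_base and plate below 0.075 m and horizontal distance between blank and mat below 0.024 m and angle between blank's own z axis and vertical below 0.1 rad and height (world z) of blank below 0.01 m and value of joint bin below 0.05 rad); the robot touches nothing.
It fails at once if a bystander is moved more than 30 mm (distance of any of oil_bottle, wrench from where it was at the start of the episode above 0.03 m).
Of pot_bin1, pot_bin2, pot_bin3, pot_bench only 3 to 4 are there at a start; the rules pass over those that are not, and their reading is None.
At some moment in a run one of blank may be knocked a few centimetres aside while the robot is not near it.
It also fails if it takes over 210 s, if anything falls off the work surface, if the arm or the gripper's body presses on something with over 40 N, if the wrist force passes 120 N, or if a joint passes its speed limit or range.

## Robot

A 6-joint arm with a two-finger parallel gripper is mounted at the origin on the work surface. World frame = base frame: x ahead of the robot, y to its left, z up, the work surface at z = 0. Lengths are in m, angles in rad, forces in N, time in s.
With the tool pointing down it reaches from about 0.325 to 0.875 m from the base axis. Payload 4.4 kg.
Tool frame: the origin (TCP) lies between the finger pads; the fingertips stand bot.tips_ahead ahead of it and the grasp point (between the pads) lies 2 mm behind it (bot.tips_ahead is the distance from the TCP to the fingertips, in m); z points along the fingers, y is the line along which they close (so a half turn about z gives the same grasp; the last joint's range is limited). The gripper opens to 85 mm and grips with 20 to 120 N. Pads are 22 mm wide; open, the fingers measure 114 mm over their backs; the gripper's body (76 mm by 85 mm) begins 54 mm behind the grasp point. The pads swing forward as they close: fully open they stand 13 mm farther back than shut.
Start: joints at [-1.385, 0.207, 1.542, -0, 1.393, -0.15], TCP at [0.189, -0.543, 0.248] pointing down, gripper open.
Joint ranges: [-2.73, 2.73], [-0.86, 2.22], [0.23, 2.46], [-1.11, 4.25], [0.08, 2.63], [-2.82, 2.82]. Speed limits (rad/s): [2.79, 2.79, 3.14, 3.14, 3.14, 3.14].

## Interface

Orientations are given as a rotation vector (axis times angle).
In Python, from station import bot gives the robot as it stands.
- The arm moves only by the shell command python3 -m handwheel 'ROWS'. ROWS is JSON, one flat list of numbers, 7 for each row, row after row: the shift along the world's x, y, z in m, then the turn, a rotation vector about the world's x, y, z in degrees, then the opening, from 0 (shut) to 1 (fully open). In form: [dx, dy, dz, wx, wy, wz, jaw, dx, dy, dz, wx, wy, wz, jaw, ...]. A call has 1 to 12 rows; each row is the pose to reach, as a shift and turn from the pose commanded when the call began; what a row does not reach only later rows make up. A row lasts 1/12 s, in which the tool goes at most 41.7 mm and 7.16 degrees, less where a joint would pass 70% of its speed; a pose out of reach is approached as far as the arm can. A call with a gripper value outside its range is refused whole. The fingers move at their own pace and stop on an object; the grip force is fixed at half the most. Time passes only in rows, so rows that repeat a pose let the fingers close. It gives the time, the measured TCP pose, the force, the opening and the grip force at its end, in the units of the state.
- bot.get_obs(): the state, without advancing time (a new reading comes with each control period).
- bot.grab_frame(name): name is "side" or "top"; returns the picture (400x640x3 uint8, red, green, blue); there is no depth.
- bot.camera_model(name): a dict with "mtx" (3x3 intrinsics, pixels), "rvec" (rotation vector, rad) and "tvec" (3), from world to camera coordinates, as OpenCV has them. Camera axes: x right, y down, z forward; pixel columns grow to the right and rows downward; lengths in m; the calibration is good to about 2 mm. A picture is of the moment at which its call begins. camera_model takes no time and is no camera call.
- bot.finish_job(): hands the job in; it is judged then, once.
The state is a dict: "time_s": time; "joints": joint angles; "qd": joint speeds; "tau": joint torques, N m; "eef_pos": TCP position; "tool_rot": TCP orientation; "contact_force": force on the tool from outside, world axes, zero at the start; "wrist_torque": the same for the moment, N m; "grip_width": finger opening in m; "grasp_force": force on a finger pad.
Only numpy, scipy, OpenCV 4.12 (cv2) and the standard library are available. Lean on these libraries where they do the work, as an engineer would, in place of code of your own. Each camera call takes 0.05 s, during which the arm holds its last target. There are 200 camera calls.

## Working session

There is one attempt and no reset: what is moved stays moved. The work goes in short steps, Python scripts to look and compute and a shell command to move; the robot and the scene stay as the last step left them, time stands still between calls to the robot, and variables do not carry over. Pictures are saved under pics/ and viewed, at most 14 in all, crops included, and the job is handed in when it is done.

```bash
mkdir -p pics; ls
cat > h.py <<'E'
import numpy as np, cv2
from station import bot
def grab(n,fn=None):
    im=bot.grab_frame(n); 
    if fn: cv2.imwrite('pics/'+fn+'.png',im[:,:,::-1])
    return im
def ray(n,u,v,z):
    c=bot.camera_model(n);R=cv2.Rodrigues(np.array(c['rvec'],float))[0];t=np.array(c['tvec'],float).ravel()
    d=R.T@np.linalg.inv(np.array(c['mtx']))@np.array([u,v,1.]);o=-R.T@t
    return o+d*(z-o[2])/d[2]
def proj(n,p):
    c=bot.camera_model(n)
    return cv2.projectPoints(np.array(p,float).reshape(-1,1,3),np.array(c['rvec'],float),np.array(c['tvec'],float),np.array(c['mtx'],float),None)[0].reshape(-1,2)
E
python3 - <<'E'
from h import *
grab('top','t0');grab('side','s0')
for n in('top','side'):
    c=bot.camera_model(n);R=cv2.Rodrigues(np.array(c['rvec'],float))[0];print(n,-R.T@np.array(c['tvec']).ravel(),R[2],c['mtx'])
print(bot.get_obs(),bot.tips_ahead)
E
```

```text
pics
top [0.27293364 0.00841284 1.39406508] [ 0.20335731 -0.01212659 -0.97902949] [[407.1586115    0.         311.45995809]
 [  0.         407.1586115  201.52138373]
 [  0.           0.           1.        ]]
side [0.00264994 0.90766696 1.05258095] [ 0.38086881 -0.64775779 -0.65980966] [[496.53930941   0.         325.48064231]
 [  0.         496.53930941 200.52645095]
 [  0.           0.           1.        ]]
{'time_s': 0.1, 'joints': array([-1.38550985e+00,  2.07345724e-01,  1.54278804e+00, -2.51118602e-05,
        1.39350662e+00, -1.50518255e-01]), 'qd': array([ 0.00167406, -0.00062985, -0.00446277, -0.00045988, -0.00091642,
        0.00063492]), 'tau': array([-2.40988775e-04, -3.84087467e+01, -2.92548323e+01, -2.23383722e-04,
        4.83219206e-03,  5.25356356e-06]), 'eef_pos': array([ 0.18933263, -0.54225878,  0.24724656]), 'tool_rot': array([-3.09539457e+00, -5.24670748e-01,  9.46670441e-05]), 'contact_force': array([-0.34456035,  0.59394636,  0.42113133]), 'wrist_torque': array([-0.03372798,  0.01484744,  0.02102006]), 'grasp_force': 0.0, 'grip_width': 0.08524156835532667} 0.017
```

View pics/t0.png

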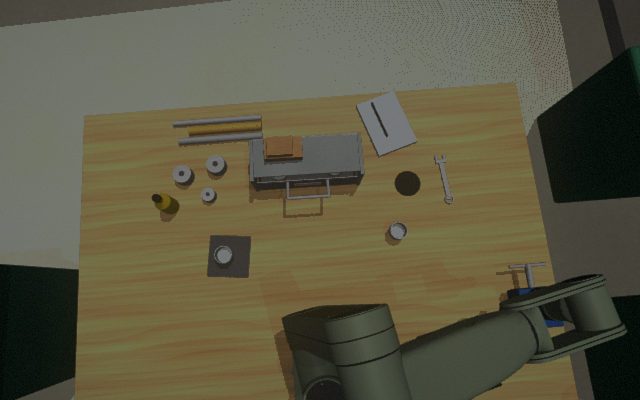

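View pics/s0.png

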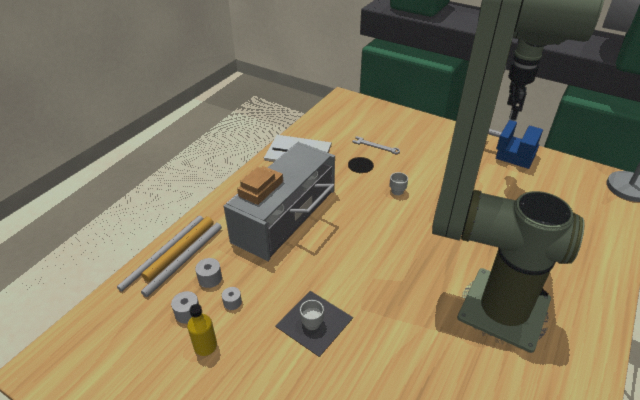

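The lookalikes are three grey cylinders in the top view, at (183,175), (215,164) and (208,196). The one at (208,196) looks smallest, so I'll confirm that in a crop. The bench pot is at (398,231), the base pot at (223,256) on the plate, the mat at (407,183), and the unit at about (306,160) with its handle at (308,197).

Run:
```python
from h import *
im=cv2.imread('pics/t0.png');s=cv2.imread('pics/s0.png')
a=cv2.resize(im[130:290,140:300],(480,480),interpolation=3)
b=cv2.resize(im[120:240,240:420],(540,360),interpolation=3)
b=cv2.copyMakeBorder(b,0,120,0,0,0)
cv2.imwrite('pics/c1.png',cv2.resize(np.hstack([a[:, :],b]),(800,376)))
g=im.max(2).astype(int);hsv=cv2.cvtColor(im,cv2.COLOR_BGR2HSV)
# low saturation objects on wood
m=((hsv[...,1]<60)&(hsv[...,2]>40)).astype(np.uint8)
d=(hsv[...,2]<75).astype(np.uint8)
for nm,mm in(('grey',m),('dark',d)):
    n,l,st,c=cv2.connectedComponentsWithStats(mm)
    for i in range(1,n):
        x,y,w,h,A=st[i]
        if 30<A<9000 and 90<y<290 and 80<x<520: 
            print(nm,st[i],c[i].round(1),ray('top',*c[i],0.0)[:2].round(4))
```

```text
grey [172 115  89  11 465] [216.3 120. ] [0.8941 0.313 ]
grey [ 178  132  186   68 5031] [301.2 159.6] [0.7182 0.0153]
grey [206 155  20  21 317] [215.8 164.6] [0.7248 0.3206]
grey [435 154  19  50 272] [444.3 178. ] [ 0.6084 -0.4835]
grey [172 165  22  20 316] [182.4 174.2] [0.6988 0.4398]
grey [201 188  15  14 168] [208.  194.5] [0.6175 0.3515]
grey [389 222  19  18 251] [398.  230.4] [ 0.4368 -0.2976]
grey [ 207  235   44   42 1603] [228.8 255.8] [0.3976 0.2871]
grey [509 263  38  25 243] [528.5 271.7] [ 0.2619 -0.7179]
dark [371 102  17  35  86] [379.  119.6] [ 0.8463 -0.2792]
dark [356 106  24  51  55] [367.6 132.5] [ 0.8005 -0.2324]
dark [173 119  88   8 147] [214.  122.6] [0.8848 0.3217]
dark [189 128  73   8 141] [223.8 131.8] [0.8461 0.2872]
dark [179 136  84   9 168] [217.5 140.8] [0.8136 0.3114]
dark [264 154  39  11 278] [281.7 159.2] [0.7255 0.0848]
dark [209 161  18  15  85] [220.3 170.6] [0.701  0.3051]
dark [177 169  18  17  99] [188.1 179.9] [0.6762 0.4204]
dark [ 249  170  115   22 1369] [306.4 180.4] [0.6401 0.0026]
dark [395 171  25  25 501] [407.1 183.2] [ 0.6006 -0.3502]
dark [205 193  12  10  39] [212.3 199. ] [0.6001 0.3367]
dark [152 194  11  10  84] [157.  198.5] [0.6178 0.5304]
dark [160 197  19  18 163] [171.4 207. ] [0.5831 0.4802]
dark [396 223  11  13  36] [402.8 227.7] [ 0.4448 -0.3153]
dark [388 227  12  13  35] [391.5 234.7] [ 0.424  -0.2735]
dark [ 207  235   44   43 1479] [229.6 256.5] [0.3949 0.2845]
dark [511 272   7  13  36] [514.1 279.2] [ 0.2414 -0.6649]
```

View pics/c1.png

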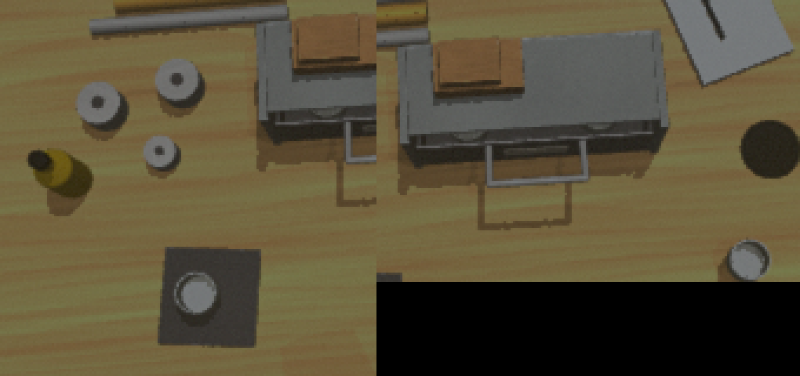

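Crop: the three cylinders at crop (98,103), (178,80) and (161,152) differ clearly in size. The last, at full-frame (208,195), is the smallest, so it is the blank. Pots show in the bin at left and right under the roof. Next I'll measure everything more precisely.

```bash
cat >> h.py <<'E'
def blobs(n,im,box,f,z,amin=20):
    """box u0,v0,u1,v1; f(rgb,hsv)->mask, on 4x upsampled crop; hull ellipse centre -> ray at z"""
    u0,v0,u1,v1=box;c=cv2.resize(im[v0:v1,u0:u1],None,fx=4,fy=4,interpolation=cv2.INTER_CUBIC)
    m=f(c.astype(int),cv2.cvtColor(c,cv2.COLOR_RGB2HSV)).astype(np.uint8)
    out=[]
    for k in cv2.findContours(m,cv2.RETR_EXTERNAL,cv2.CHAIN_APPROX_NONE)[0]:
        if cv2.contourArea(k)<amin*16: continue
        k=cv2.convexHull(k);M=cv2.moments(k)
        uv=np.array([M['m10'],M['m01']])/M['m00']/4+[u0-.375,v0-.375]
        r=cv2.minAreaRect(k);out.append((uv.round(1),(np.array(r[1])/4).round(1),round(r[2]),ray(n,*uv,z)[:2].round(4)))
    return out
grey=lambda c,h:(h[...,1]<65)&(h[...,2]>60)
E
python3 - <<'E'
from h import *
im=cv2.imread('pics/t0.png')[:,:,::-1].copy();s=cv2.imread('pics/s0.png')[:,:,::-1].copy()
P=lambda *a:print(*a)
P('blank',blobs('top',im,(195,182,222,210),grey,.018))
P('blankS',blobs('side',s,(218,285,246,312),grey,.018))
P('bench',blobs('top',im,(380,212,416,248),grey,.0435))
hsv=cv2.cvtColor(im,cv2.COLOR_RGB2HSV);print(hsv[256,205:252,2],hsv[256,205:252,1])
P('base',blobs('top',im,(212,243,236,268),lambda c,h:h[...,2]>100,.0475))
P('plate',blobs('top',im,(200,228,258,284),lambda c,h:(h[...,1]<65),.004))
P('mat',blobs('top',im,(390,168,424,200),lambda c,h:h[...,2]<60,.003))
P('bottle',blobs('top',im,(146,188,184,220),lambda c,h:(h[...,1]>150)|(h[...,2]<50),0))
# handle bar
sub=hsv[186:204,284:334,2];print(sub[:, [6,16,24,32,42]])
for n,p in(('top',(.56,.0,.133)),): print(proj(n,p))
E
```

```text
blank [(array([207.4, 194.1]), array([13.5, 14. ]), 49, array([0.6148, 0.3489]))]
blankS [(array([231.3, 297.8]), array([23., 19.]), 83, array([0.6137, 0.3442]))]
bench [(array([398.4, 230.1]), array([17.9, 17.3]), 45, array([ 0.4326, -0.2894]))]
[118 118 114  80  57  57  58  53  59  82  61  55  87 120 121 121 119 118
 122 119 122 120 121 121 120 117  74  50  51  58  56  58  59  57  61  56
  58  57  58  57  59  58  58  59  70 117 115] [108 115 110  96  36  45  35  34  30   9  33  42   3   6  11   2   6   9
  10   6  10   9   8   8   6   9  17  51  55  31  27  31  35  31  25  32
  26  22  22  27  26  44  31  35  73  94 104]
base [(array([223.9, 255.5]), array([13., 14.]), 90, array([0.3954, 0.2938]))]
plate [(array([228.6, 255.9]), array([41. , 41.8]), 3, array([0.3967, 0.2869]))]
mat [(array([407.1, 183.1]), array([24., 25.]), 90, array([ 0.6002, -0.3495]))]
bottle [(array([165.4, 203.1]), array([28.9, 17. ]), 33, array([0.5989, 0.5012]))]
[[ 36  40  42  56  67]
 [ 41  57  85  85  81]
 [ 65  90  88  91  78]
 [ 87  86  91  91  89]
 [ 84  90  93  86  89]
 [ 91  95  94  81  93]
 [ 93  93  93  86  89]
 [ 90  93  93  81  85]
 [ 91  91  85  79  91]
 [ 89  89  84 106 114]
 [ 78 105 111 115  92]
 [109 115  96  87  80]
 [105  84  85 112 113]
 [ 80  92 115 116 118]
 [114 115 117 117 118]
 [118 117 117 119 116]
 [117 117 117 116 117]
 [117 117 116 117 117]]
[[308.5558569  193.98422296]]
```

Run:
```python
from h import *
im=cv2.imread('pics/t0.png')[:,:,::-1].copy();hsv=cv2.cvtColor(im,cv2.COLOR_RGB2HSV)
print(hsv[190:202,290:328:6,1])
sub=hsv[190:202,284:334,1]<50
vs,us=np.nonzero(sub);us+=284;vs+=190
p=[ray('top',u,v,.135)[:2] for u,v in zip(us,vs)]
# bar only: per column lowest grey cells
L=[]
for u in range(286,333):
    q=vs[us==u]
    if len(q): L.append((u,q.max()-.6 if False else np.sort(q)[-2:].mean()))
L=np.array(L);print(L[[0,-1]]); k=np.polyfit(L[3:-3,0],L[3:-3,1],1);print(k)
for u in(L[0,0],L[:,0].mean(),L[-1,0]):print(ray('top',u,np.polyval(k,u),.134)[:2].round(4))
# base inner-mouth / rim mask by low saturation
print(blobs('top',im,(211,242,237,269),lambda c,h:(h[...,2]>72)&(h[...,1]<30),.0475))
# unit corners: roof
m=((hsv[...,1]<60)).astype(np.uint8)
```

```text
[[131 129 123 126 129 126 115]
 [123 132 122 127 127 123 110]
 [134 130 125 126 127 132 123]
 [130 129 125 126 123 127 117]
 [129 132 130 126 113  86  36]
 [126 122 100  64   2   2   2]
 [ 69  37   2   2  13   0   8]
 [  7   2   5   5   3  44  86]
 [  2   6  24  81 101 120 111]
 [ 54  91 109 124 125 126 104]
 [123 126 121 120 117 123 106]
 [119 115 119 116 105 123 112]]
[[287.  197.5]
 [329.  195.5]]
[-5.92697961e-02  2.15079422e+02]
[0.5522 0.0691]
[0.5507 0.0025]
[ 0.5493 -0.0642]
[(array([222.5, 254. ]), array([17.9, 18. ]), 45, array([0.4007, 0.298 ]))]
```

```bash
python3 -m handwheel '[0.181,0.272,0,0,0,35,0.6, 0.181,0.272,0,0,0,35,0.6, 0.181,0.272,0,0,0,35,0.6, 0.181,0.272,0,0,0,35,0.6, 0.181,0.272,0,0,0,35,0.6, 0.181,0.272,0,0,0,35,0.6, 0.181,0.272,0,0,0,35,0.6, 0.181,0.272,0,0,0,35,0.6, 0.181,0.272,0,0,0,35,0.6, 0.181,0.272,0,0,0,35,0.6]'
python3 -m handwheel '[0.181,0.273,0,0,0,34.5,0.6, 0.181,0.273,0,0,0,34.5,0.6, 0.181,0.273,0,0,0,34.5,0.6, 0.181,0.273,0,0,0,34.5,0.6, 0.181,0.273,0,0,0,34.5,0.6, 0.181,0.273,0,0,0,34.5,0.6, 0.181,0.273,0,0,0,34.5,0.6, 0.181,0.273,0,0,0,34.5,0.6, 0.181,0.273,0,0,0,34.5,0.6, 0.181,0.273,0,0,0,34.5,0.6]'
```

```text
time_s: 0.93
eef_pos: [0.371, -0.2692, 0.2479]
tool_rot: [-2.793, -1.438, 0.001]
contact_force: [-0.2, -0.5, -0.4]
grip_width: 0.0512
grasp_force: 0.0
time_s: 1.77
eef_pos: [0.5521, 0.0019, 0.2476]
tool_rot: [-2.244, -2.198, 0.002]
contact_force: [0.3, -0.4, -0.1]
grip_width: 0.0516
grasp_force: 0.0
```

```bash
python3 -m handwheel '[-0.001,0,-0.06,0,0,0,0.6, -0.001,0,-0.06,0,0,0,0.6, -0.001,0,-0.09,0,0,0,0.6, -0.001,0,-0.116,0,0,0,0.6, -0.001,0,-0.116,0,0,0,0.6, -0.001,0,-0.116,0,0,0,0, -0.001,0,-0.116,0,0,0,0, -0.001,0,-0.116,0,0,0,0, -0.001,0,-0.116,0,0,0,0, -0.001,0,-0.116,0,0,0,0, -0.001,0,-0.116,0,0,0,0]'
python3 - <<'E'
from h import *
print(np.round([[.025-.085*np.cos(a)-.118*np.sin(a)+.060,-.118-.085*np.sin(a)+.118*np.cos(a)] for a in np.linspace(0,.62,13)],4))
E
```

```text
time_s: 2.68
eef_pos: [0.552, 0.0011, 0.1345]
tool_rot: [2.242, 2.194, 0.002]
contact_force: [-1.1, -2.6, 5.3]
grip_width: 0.0079
grasp_force: 58.9
[[-0.      0.    ]
 [-0.006  -0.0045]
 [-0.0117 -0.0094]
 [-0.0172 -0.0145]
 [-0.0224 -0.02  ]
 [-0.0273 -0.0256]
 [-0.0319 -0.0316]
 [-0.0363 -0.0377]
 [-0.0402 -0.0441]
 [-0.0439 -0.0506]
 [-0.0472 -0.0574]
 [-0.0501 -0.0643]
 [-0.0527 -0.0714]]
```

```bash
python3 -m handwheel '[-0.006,0,-0.0045,0,0,0,0, -0.0117,0,-0.0094,0,0,0,0, -0.0172,0,-0.0145,0,0,0,0, -0.0224,0,-0.02,0,0,0,0, -0.0273,0,-0.0256,0,0,0,0, -0.032,0,-0.0316,0,0,0,0, -0.0363,0,-0.0377,0,0,0,0, -0.0402,0,-0.0441,0,0,0,0, -0.0439,0,-0.0506,0,0,0,0, -0.0472,0,-0.0574,0,0,0,0, -0.0501,0,-0.0643,0,0,0,0, -0.0515,0,-0.068,0,0,0,0]'
```

```text
time_s: 3.68
eef_pos: [0.501, 0.002, 0.0666]
tool_rot: [2.244, 2.195, 0.004]
contact_force: [-6.3, 0.4, 42.1]
grip_width: 0.0076
grasp_force: 63.0
```

```bash
python3 -m handwheel '[0,0,0.004,0,0,0,0, 0,0,0.004,0,0,0,0.6, 0,0,0.004,0,0,0,0.6, 0,0,0.004,0,0,0,0.6, 0,0,0.004,0,0,0,0.6, 0,0,0.1,0,0,0,0.8, 0,0,0.1,0,0,0,0.8, 0,0,0.18,0,0,0,1, 0,0,0.18,0,0,0,1, 0,0,0.18,0,0,0,1, 0,0,0.18,0,0,0,1]'
python3 -m handwheel '[-0.1,0.29,0,0,0,0,1, -0.1,0.29,0,0,0,0,1, -0.1,0.29,0,0,0,0,1, -0.1,0.29,0,0,0,0,1, -0.1,0.29,0,0,0,0,1, -0.1,0.29,0,0,0,0,1, -0.1,0.29,0,0,0,0,1, -0.1,0.29,0,0,0,0,1, -0.1,0.29,0,0,0,0,1, -0.1,0.29,0,0,0,0,1]'
python3 - <<'E'
from h import *
a=grab('top','t1');b=grab('side','s1')
A=cv2.resize(a[120:260,230:410],None,fx=2.2,fy=2.2,interpolation=3);B=cv2.resize(b[120:280,200:380],None,fx=2.2,fy=2.2,interpolation=3)
h=max(len(A),len(B));A=cv2.copyMakeBorder(A,0,h-len(A),0,0,0);cv2.imwrite('pics/c2.png',np.hstack([A,B])[:,:,::-1])
E
```

```text
time_s: 4.6
eef_pos: [0.5011, 0.0019, 0.2483]
tool_rot: [2.241, 2.193, 0.008]
contact_force: [0.4, 0.3, -0.4]
grip_width: 0.0855
grasp_force: 0.0
time_s: 5.43
eef_pos: [0.397, 0.2918, 0.2413]
tool_rot: [-2.242, -2.199, 0.009]
contact_force: [0.2, -0.4, 0.5]
grip_width: 0.0856
grasp_force: 0.0
```

View pics/c2.png

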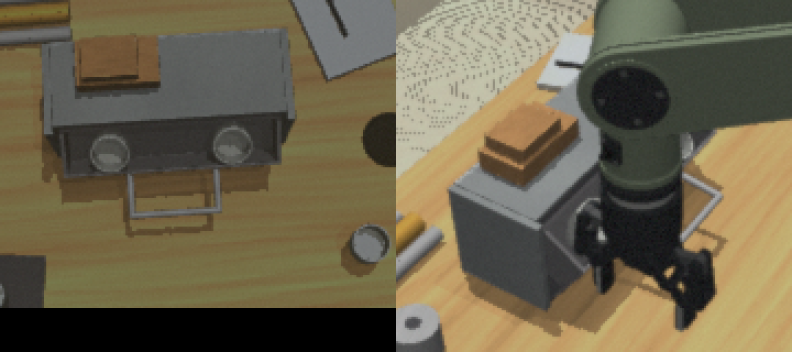

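The image shows the bin open with two pots in it, at top pixels about (280,189) and (336,186). With the bench pot that makes three to stack. I'll squeeze the base pot along two axes to centre it at a known position.

```bash
python3 -m handwheel '[0.003,0.005,-0.04,0,0,0,1, 0.003,0.005,-0.08,0,0,0,1, 0.003,0.005,-0.12,0,0,0,1, 0.003,0.005,-0.16,0,0,0,1, 0.003,0.005,-0.18,0,0,0,1, 0.003,0.005,-0.2,0,0,0,1, 0.003,0.005,-0.2,0,0,0,0.5, 0.003,0.005,-0.2,0,0,0,0.5, 0.003,0.005,-0.2,0,0,0,0.5, 0.003,0.005,-0.2,0,0,0,0.5, 0.003,0.005,-0.2,0,0,0,0.5, 0.003,0.005,-0.2,0,0,0,0.5]'
python3 -m handwheel '[0,0,0,0,0,0,1, 0,0,0,0,0,0,1, 0,0,0,0,0,0,1, 0,0,0,0,0,0,1, 0,0,0.035,0,0,0,1, 0,0,0.06,0,0,0,1, 0,0,0.06,0,0,0,1]'
python3 -m handwheel '[0,0,0,0,0,45,1, 0,0,0,0,0,45,1, 0,0,0,0,0,45,1, 0,0,0,0,0,45,1, 0,0,0,0,0,45,1, 0,0,0,0,0,45,1, 0,0,0,0,0,45,1]'
python3 -m handwheel '[0,0,0,0,0,45,1, 0,0,0,0,0,45,1, 0,0,0,0,0,45,1, 0,0,0,0,0,45,1, 0,0,0,0,0,45,1, 0,0,0,0,0,45,1, 0,0,0,0,0,45,1]'
```

```text
time_s: 6.53
eef_pos: [0.4029, 0.2974, 0.0455]
tool_rot: [2.245, 2.196, 0.004]
contact_force: [0.2, 0.2, -1.0]
grip_width: 0.0574
grasp_force: 64.0
time_s: 7.12
eef_pos: [0.4058, 0.2992, 0.1094]
tool_rot: [2.243, 2.195, 0.016]
contact_force: [1.0, 1.4, 0.8]
grip_width: 0.0853
grasp_force: 0.0
time_s: 7.7
eef_pos: [0.4017, 0.297, 0.1039]
tool_rot: [-1.227, -2.892, 0.001]
contact_force: [-0.6, -1.3, 0.6]
grip_width: 0.0853
grasp_force: 0.0
time_s: 8.28
eef_pos: [0.4017, 0.297, 0.1038]
tool_rot: [-0.027, -3.141, 0.0]
contact_force: [0.4, 0.6, -0.3]
grip_width: 0.0855
grasp_force: 0.0
```

```bash
python3 -m handwheel '[0,0,-0.03,0,0,0,1, 0,0,-0.058,0,0,0,1, 0,0,-0.058,0,0,0,1, 0,0,-0.058,0,0,0,0.5, 0,0,-0.058,0,0,0,0.5, 0,0,-0.058,0,0,0,0.5, 0,0,-0.058,0,0,0,0.5, 0,0,-0.058,0,0,0,0.5, 0,0,-0.058,0,0,0,0.5]'
python3 -m handwheel '[0,0,0,0,0,0,1, 0,0,0,0,0,0,1, 0,0,0,0,0,0,1, 0,0,0,0,0,0,1, 0,0,0.04,0,0,0,1, 0,0,0.08,0,0,0,1, 0,0,0.12,0,0,0,1,0,0,0.15,0,0,0,1, 0,0,0.2,0,0,0,1, 0,0,0.2,0,0,0,1]'
python3 - <<'E'
from h import *
a=bot.get_obs();print(a['eef_pos'],a['tool_rot'])
im=cv2.imread('pics/t1.png')[:,:,::-1].copy()
print('bench',blobs('top',im,(380,212,416,248),grey,.0435))
for b in((268,178,294,201),(323,174,350,198)):print(blobs('top',im,b,lambda c,h:h[...,2]>85,.1))
E
```

```text
time_s: 9.03
eef_pos: [0.4036, 0.2979, 0.0481]
tool_rot: [0.035, 3.138, 0.003]
contact_force: [0.5, 0.1, 6.2]
grip_width: 0.0558
grasp_force: 64.2
time_s: 9.87
eef_pos: [0.4053, 0.2989, 0.2537]
tool_rot: [0.034, 3.13, 0.009]
contact_force: [0.0, 0.6, 0.7]
grip_width: 0.0852
grasp_force: 0.0
[0.40526481 0.2988886  0.2537323 ] [0.03411603 3.13005505 0.0091924 ]
bench [(array([398.4, 230.1]), array([17.8, 17.6]), 63, array([ 0.4325, -0.2893]))]
[(array([278.8, 193.4]), array([ 8. , 14.2]), 90, array([0.5775, 0.0963])), (array([279., 184.]), array([ 5.7, 14.9]), 84, array([0.6088, 0.0938]))]
[(array([334.2, 189.7]), array([12.6,  9.4]), 42, array([ 0.575, -0.085])), (array([334.3, 182.1]), array([ 8.3, 17.2]), 73, array([ 0.6005, -0.0875]))]
```

```bash
python3 -m handwheel '[0.015,-0.293,-0.03,0,0,0,1, 0.015,-0.293,-0.03,0,0,0,1, 0.015,-0.293,-0.03,0,0,0,1, 0.015,-0.293,-0.03,0,0,0,1, 0.015,-0.293,-0.03,0,0,0,1, 0.015,-0.293,-0.03,0,0,0,1, 0.015,-0.293,-0.03,0,0,0,1, 0.015,-0.293,-0.03,0,0,0,1]'
python3 -m handwheel '[0.016,-0.293,-0.06,0,0,0,1, 0.016,-0.293,-0.06,0,0,0,1, 0.016,-0.293,-0.06,0,0,0,1, 0.016,-0.293,-0.06,0,0,0,1, 0.016,-0.293,-0.06,0,0,0,1, 0.016,-0.293,-0.06,0,0,0,1, 0.016,-0.293,-0.06,0,0,0,1, 0.016,-0.293,-0.06,0,0,0,1, 0.016,-0.293,-0.06,0,0,0,1, 0.016,-0.293,-0.06,0,0,0,1]'
python3 -m handwheel '[0,0,0,0,0,0,1, 0,0,0,0,0,0,1, 0,0,0,0,0,0,1]'
```

```text
time_s: 10.53
eef_pos: [0.4165, -0.0018, 0.2153]
tool_rot: [-0.047, -3.14, 0.005]
contact_force: [0.4, 0.5, -0.6]
grip_width: 0.0854
grasp_force: 0.0
time_s: 11.37
eef_pos: [0.4326, -0.288, 0.1555]
tool_rot: [-0.036, -3.14, -0.004]
contact_force: [0.2, 0.6, 0.1]
grip_width: 0.0855
grasp_force: 0.0
time_s: 11.62
eef_pos: [0.4333, -0.2873, 0.1567]
tool_rot: [0.031, 3.141, -0.0]
contact_force: [1.1, 0.1, 0.8]
grip_width: 0.0856
grasp_force: 0.0
```

```bash
python3 -m handwheel '[0,-0.001,-0.04,0,0,0,1, 0,-0.001,-0.08,0,0,0,1, 0,-0.001,-0.1,0,0,0,1, 0,-0.001,-0.113,0,0,0,1, 0,-0.001,-0.113,0,0,0,0.5, 0,-0.001,-0.113,0,0,0,0.5, 0,-0.001,-0.113,0,0,0,0.5, 0,-0.001,-0.113,0,0,0,0.5, 0,-0.001,-0.113,0,0,0,0.5]'
python3 -m handwheel '[0,0,0,0,0,0,1, 0,0,0,0,0,0,1, 0,0,0,0,0,0,1, 0,0,0,0,0,0,1, 0,0,0.035,0,0,0,1, 0,0,0.06,0,0,0,1]'
python3 -m handwheel '[0,0,0,0,0,-45,1, 0,0,0,0,0,-45,1, 0,0,0,0,0,-45,1, 0,0,0,0,0,-45,1, 0,0,0,0,0,-45,1, 0,0,0,0,0,-45,1, 0,0,0,0,0,-45,1]'
python3 -m handwheel '[0,0,0,0,0,-45,1, 0,0,0,0,0,-45,1, 0,0,0,0,0,-45,1, 0,0,0,0,0,-45,1, 0,0,0,0,0,-45,1, 0,0,0,0,0,-45,1, 0,0,0,0,0,-45,1, 0,0,0,0,0,-45,1]'
python3 -m handwheel '[0,0,-0.03,0,0,0,1, 0,0,-0.06,0,0,0,1, 0,0,-0.06,0,0,0,1, 0,0,-0.06,0,0,0,0.5, 0,0,-0.06,0,0,0,0.5, 0,0,-0.06,0,0,0,0.5, 0,0,-0.06,0,0,0,0.5, 0,0,-0.06,0,0,0,0.5, 0,0,-0.06,0,0,0,0.5, 0,0,-0.06,0,0,0,0.5]'
```

```text
time_s: 12.37
eef_pos: [0.4339, -0.2905, 0.0447]
tool_rot: [0.034, 3.139, -0.003]
contact_force: [0.3, -0.6, -1.5]
grip_width: 0.0571
grasp_force: 63.9
time_s: 12.87
eef_pos: [0.432, -0.2891, 0.103]
tool_rot: [-0.035, -3.139, -0.004]
contact_force: [-0.1, -1.0, 0.5]
grip_width: 0.0856
grasp_force: 0.0
time_s: 13.45
eef_pos: [0.4329, -0.2899, 0.1033]
tool_rot: [-1.241, -2.886, -0.0]
contact_force: [0.6, -0.4, -0.4]
grip_width: 0.0854
grasp_force: 0.0
time_s: 14.12
eef_pos: [0.4329, -0.2899, 0.1033]
tool_rot: [-2.246, -2.196, 0.0]
contact_force: [-0.3, -0.8, 0.4]
grip_width: 0.0852
grasp_force: 0.0
time_s: 14.95
eef_pos: [0.4344, -0.2912, 0.0454]
tool_rot: [2.242, 2.194, 0.0]
contact_force: [-0.2, -0.3, 6.3]
grip_width: 0.0557
grasp_force: 64.5
```

```bash
python3 -m handwheel '[0,0,0.04,0,0,0,0.5, 0,0,0.08,0,0,0,0.5, 0,0,0.12,0,0,0,0.5, 0,0,0.14,0,0,0,0.5, -0.015,0.27,0.15,0,0,0,0.5, -0.015,0.27,0.15,0,0,0,0.5, -0.015,0.27,0.15,0,0,0,0.5, -0.015,0.27,0.15,0,0,0,0.5, -0.015,0.27,0.15,0,0,0,0.5, -0.015,0.27,0.15,0,0,0,0.5, -0.015,0.27,0.15,0,0,0,0.5]'
python3 -m handwheel '[-0.016,0.317,0,0,0,0,0.5, -0.016,0.317,0,0,0,0,0.5, -0.016,0.317,0,0,0,0,0.5, -0.016,0.317,0,0,0,0,0.5, -0.016,0.317,0,0,0,0,0.5, -0.016,0.317,0,0,0,0,0.5, -0.016,0.317,0,0,0,0,0.5, -0.016,0.317,0,0,0,0,0.5, -0.016,0.317,0,0,0,0,0.5, -0.016,0.317,0,0,0,0,0.5, -0.016,0.317,0,0,0,0,0.5, -0.016,0.317,0,0,0,0,0.5]'
python3 -m handwheel '[0,0,-0.04,0,0,0,0.5, 0,0,-0.07,0,0,0,0.5, 0,0,-0.08,0,0,0,0.5, 0,0,-0.085,0,0,0,0.5, 0,0,-0.085,0,0,0,0.5, 0,0,-0.085,0,0,0,0.5]'
```

```text
time_s: 15.87
eef_pos: [0.4163, -0.016, 0.1932]
tool_rot: [-2.241, -2.198, -0.001]
contact_force: [0.0, -1.1, -1.5]
grip_width: 0.0559
grasp_force: 64.6
time_s: 16.87
eef_pos: [0.4018, 0.2958, 0.193]
tool_rot: [2.247, 2.195, -0.002]
contact_force: [0.2, -0.2, -1.1]
grip_width: 0.0556
grasp_force: 64.6
time_s: 17.37
eef_pos: [0.4032, 0.2972, 0.1096]
tool_rot: [2.246, 2.195, 0.004]
contact_force: [-0.7, -0.9, -0.4]
grip_width: 0.0556
grasp_force: 64.6
```

```bash
python3 -m handwheel '[0,0,-0.006,0,0,0,0.5, 0,0,-0.012,0,0,0,0.5, 0,0,-0.018,0,0,0,0.5, 0,0,-0.022,0,0,0,0.5, 0,0,-0.024,0,0,0,0.5, 0,0,-0.024,0,0,0,0.5]'
python3 -c "
from station import bot
print(bot.get_obs()['eef_pos'],bot.get_obs()['contact_force'])"
```

```text
time_s: 17.87
eef_pos: [0.4017, 0.297, 0.0838]
tool_rot: [-2.245, -2.197, 0.001]
contact_force: [0.2, -1.0, -1.4]
grip_width: 0.0555
grasp_force: 64.6
[0.40172427 0.2970438  0.08381339] [ 0.24532949 -0.99899175 -1.37372253]
```

```bash
python3 -m handwheel '[0,0,-0.002,0,0,0,0.5, 0,0,-0.002,0,0,0,0.5, 0,0,-0.002,0,0,0,1, 0,0,-0.002,0,0,0,1, 0,0,-0.002,0,0,0,1, 0,0,-0.002,0,0,0,1, 0,0,0.04,0,0,0,1, 0,0,0.08,0,0,0,1, 0,0,0.12,0,0,0,1, 0,0,0.15,0,0,0,1, 0,0,0.15,0,0,0,1]'
python3 - <<'E'
from h import *
print(bot.get_obs()['joints'])
# bin geometry: world of bin coords at tilt .6
o=np.array([.6357,.0006,.015]);yaw=-.022
X=np.array([np.cos(yaw),np.sin(yaw),0]);Y=np.array([-np.sin(yaw),np.cos(yaw),0])
c,s=np.cos(.6),np.sin(.6)
W=lambda x,y,z:o+X*(x*c-z*s)+Y*y+np.array([0,0,x*s+z*c])
for q in [(9,94,103),(9,-94,103),(9,0,103),(9,94,75)]:
    w=W(*np.array(q)/1e3);print(q,w.round(4),proj('top',w).round(1),proj('side',w).round(1))
for q in [(-25,157,100),(-25,-157,100),(-85,65,118),(-85,-65,118)]:print(q,proj('top',W(*np.array(q)/1e3)).round(1))
grab('top','t2');b=grab('side','s2')
im=cv2.imread('pics/t1.png');A=cv2.resize(im[150:220,240:380],(780,390),interpolation=3)
cv2.imwrite('pics/c3.png',A)
E
```

```text
time_s: 18.78
eef_pos: [0.4063, 0.2994, 0.2425]
tool_rot: [2.242, 2.194, 0.023]
contact_force: [1.3, 0.8, 1.2]
grip_width: 0.0854
grasp_force: 0.0
[4.63360795e-01 5.13809131e-02 1.72831596e+00 6.20970264e-05
 1.34626318e+00 4.85185912e-01]
(9, 94, 103) [0.587  0.0957 0.1051] [[278.7 190.2]] [[292. 220.]]
(9, -94, 103) [ 0.5829 -0.0923  0.1051] [[336.3 186.8]] [[327.8 183.7]]
(9, 0, 103) [0.585  0.0017 0.1051] [[307.5 188.5]] [[310.7 201.1]]
(9, 94, 75) [0.6029 0.0953 0.082 ] [[279.1 187.1]] [[287.7 223.9]]
(-25, 157, 100) [[260.4 200.6]]
(-25, -157, 100) [[355.6 195. ]]
(-85, 65, 118) [[289.6 217.8]]
(-85, -65, 118) [[328.8 215.4]]
```

View pics/c3.png

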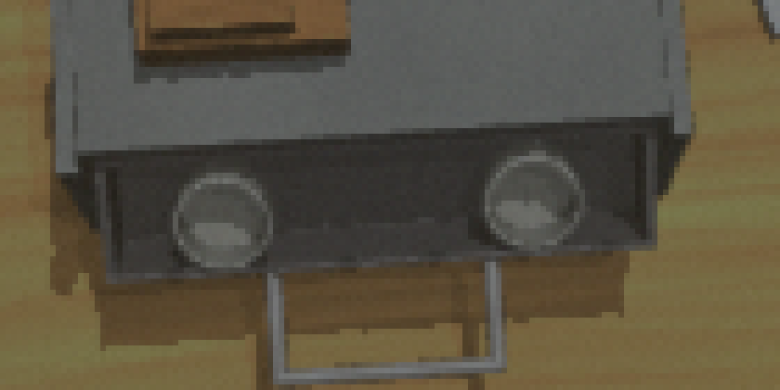

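View pics/s2.png

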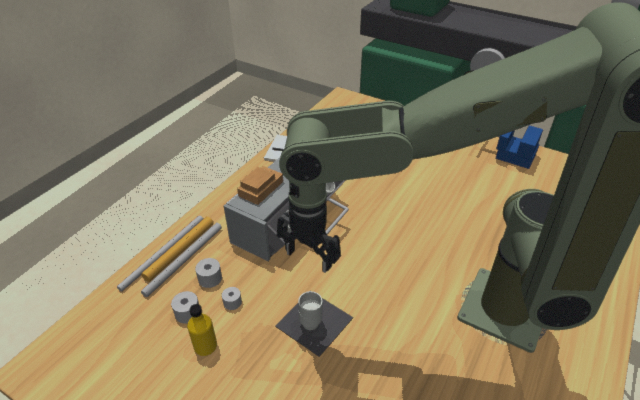

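Crop: the bin pots' rim centres are at about (280.0,189.7) and (335.9,186.3), in line with the predicted bin geometry at y_b of about +90 and -93 mm. The side view shows the bench pot nested on the base pot at (311,310).

```bash
cat >> h.py <<'E'
o=np.array([.6357,.0006,.015]);yaw=-.022
X=np.array([np.cos(yaw),np.sin(yaw),0]);Y=np.array([-np.sin(yaw),np.cos(yaw),0])
c6,s6=np.cos(.6),np.sin(.6)
W=lambda x,y,z:o+X*(x*c6-z*s6)+Y*y+np.array([0,0,x*s6+z*c6])
E
python3 - <<'E'
from h import *
for y in(.090,-.093):
    for z in(.0895,.19):print(y,z,W(.010,y,z).round(4))
print(bot.get_obs()['eef_pos'])
E
python3 -m handwheel '[0.05,-0.1,0.02,0,0,45,1, 0.05,-0.1,0.02,0,0,45,1, 0.05,-0.1,0.02,0,0,45,1, 0.05,-0.1,0.02,0,0,45,1, 0.05,-0.1,0.02,0,0,45,1, 0.05,-0.1,0.02,0,0,45,1, 0.05,-0.1,0.02,0,0,45,1]'
python3 -m handwheel '[0.05,-0.103,0,0,0,45,1, 0.05,-0.103,0,0,0,45,1, 0.05,-0.103,0,0,0,45,1, 0.05,-0.103,0,0,0,45,1, 0.05,-0.103,0,0,0,45,1, 0.05,-0.103,0,0,0,45,1, 0.05,-0.103,0,0,0,45,1]'
python3 -m handwheel '[0,0,0,-0.8,-34.4,0,1, 0,0,0,-0.8,-34.4,0,1, 0,0,0,-0.8,-34.4,0,1, 0,0,0,-0.8,-34.4,0,1, 0,0,0,-0.8,-34.4,0,1, 0,0,0,-0.8,-34.4,0,1, 0,0,0,-0.8,-34.4,0,1, 0,0,0,-0.8,-34.4,0,1]'
python3 - <<'E'
from h import *
a=bot.get_obs();print(a['joints'],cv2.Rodrigues(a['tool_rot'])[0].round(3),a['eef_pos'],'want',Y,X*s6-np.array([0,0,c6]))
E
```

```text
0.09 0.0895 [0.5954 0.0915 0.0945]
0.09 0.19 [0.5387 0.0928 0.1775]
-0.093 0.0895 [ 0.5914 -0.0914  0.0945]
-0.093 0.19 [ 0.5346 -0.0902  0.1775]
[0.40293812 0.29761963 0.23606939]
time_s: 19.47
eef_pos: [0.4507, 0.1962, 0.2515]
tool_rot: [-1.226, -2.888, 0.005]
contact_force: [0.3, 0.3, -0.4]
grip_width: 0.0853
grasp_force: 0.0
time_s: 20.05
eef_pos: [0.5006, 0.0935, 0.2513]
tool_rot: [-0.028, -3.136, 0.0]
contact_force: [0.1, 0.2, -0.1]
grip_width: 0.0856
grasp_force: 0.0
time_s: 20.72
eef_pos: [0.5026, 0.094, 0.2544]
tool_rot: [0.028, 2.542, -0.01]
contact_force: [0.3, -0.4, 1.1]
grip_width: 0.085
grasp_force: 0.0
[ 0.0351315  -0.26919083  2.10136437 -0.05052191  0.71177513 -1.48541552] [[-0.826  0.022  0.564]
 [ 0.018  1.    -0.013]
 [-0.564 -0.001 -0.826]] [0.502624   0.09404958 0.25437598] want [0.02199823 0.99975801 0.        ] [ 0.56450584 -0.01242113 -0.82533561]
```

```bash
python3 -m handwheel '[0.018,-0.001,-0.037,0,0,0,1, 0.037,-0.001,-0.074,0,0,0,1, 0.037,-0.001,-0.074,0,0,0,1, 0.037,-0.001,-0.074,0,0,0,1, 0.037,-0.001,-0.074,0,0,0,1]'
python3 -m handwheel '[0.014,0,-0.0205,0,0,0,1, 0.028,-0.001,-0.041,0,0,0,1, 0.035,-0.001,-0.051,0,0,0,1, 0.042,-0.001,-0.0615,0,0,0,1, 0.049,-0.001,-0.072,0,0,0,1, 0.056,-0.001,-0.082,0,0,0,1, 0.056,-0.001,-0.082,0,0,0,1, 0.056,-0.001,-0.082,0,0,0,1]'
```

```text
time_s: 21.13
eef_pos: [0.541, 0.093, 0.1816]
tool_rot: [0.028, 2.539, -0.01]
contact_force: [-0.3, -0.4, 0.6]
grip_width: 0.0851
grasp_force: 0.0
time_s: 21.8
eef_pos: [0.5972, 0.0922, 0.102]
tool_rot: [0.028, 2.535, -0.009]
contact_force: [-0.4, -0.4, -0.2]
grip_width: 0.0853
grasp_force: 0.0
```

```bash
python3 -m handwheel '[0,0,0,0,0,0,1, 0,0,0,0,0,0,1, 0,0,0,0,0,0,1]'
python3 - <<'E'
from h import *
a=bot.get_obs();print(a['joints'].round(4),a['qd'].round(4),a['eef_pos']);grab('side','s3');grab('top','t3')
E
```

```text
time_s: 22.05
eef_pos: [0.5955, 0.0922, 0.1]
tool_rot: [0.028, 2.538, -0.009]
contact_force: [-0.2, -0.3, 0.7]
grip_width: 0.0853
grasp_force: 0.0
[ 0.0232  0.2048  2.0298 -0.0871  0.3053 -1.4507] [ 0.0008  0.0121  0.0034  0.0005 -0.0036  0.0029] [0.59552728 0.09222799 0.10003265]
```

View pics/s3.png

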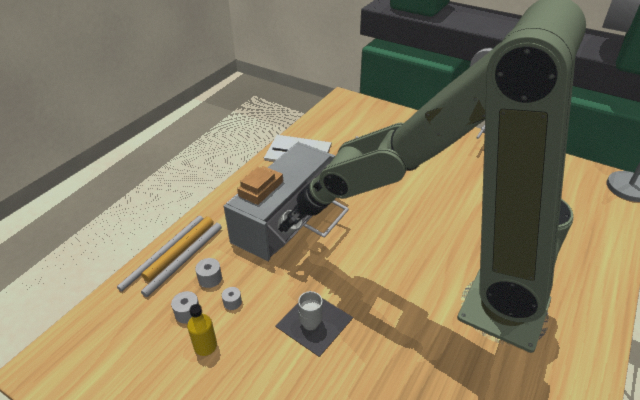

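The side view shows the gripper over the left bin pot at about (290,217), well aligned. I'll move down 5 mm, close and lift out along the bin axis.

```bash
python3 -m handwheel '[0,0,-0.005,0,0,0,1, 0,0,-0.005,0,0,0,1, 0,0,-0.005,0,0,0,0.5, 0,0,-0.005,0,0,0,0.5, 0,0,-0.005,0,0,0,0.5, 0,0,-0.005,0,0,0,0.5, 0,0,-0.005,0,0,0,0.5, 0,0,-0.005,0,0,0,0.5]'
python3 -m handwheel '[-0.007,0,0.011,0,0,0,0.5, -0.014,0,0.021,0,0,0,0.5, -0.028,0.001,0.041,0,0,0,0.5, -0.042,0.001,0.061,0,0,0,0.5, -0.057,0.001,0.083,0,0,0,0.5, -0.08,0.001,0.11,0,0,0,0.5, -0.08,0.001,0.11,0,0,0,0.5]'
```

```text
time_s: 22.82
eef_pos: [0.5946, 0.0922, 0.0935]
tool_rot: [0.027, 2.541, -0.01]
contact_force: [-4.7, 0.3, 5.3]
grip_width: 0.0568
grasp_force: 62.1
time_s: 23.4
eef_pos: [0.5152, 0.0936, 0.2092]
tool_rot: [0.027, 2.531, -0.009]
contact_force: [2.0, 0.9, 0.2]
grip_width: 0.0564
grasp_force: 65.4
```

```bash
python3 -m handwheel '[-0.114,0.006,0,0.8,34.4,0,0.5, -0.114,0.006,0,0.8,34.4,0,0.5, -0.114,0.006,0,0.8,34.4,0,0.5, -0.114,0.006,0,0.8,34.4,0,0.5, -0.114,0.006,0,0.8,34.4,0,0.5, -0.114,0.006,0,0.8,34.4,0,0.5, -0.114,0.006,0,0.8,34.4,0,0.5, -0.114,0.006,0,0.8,34.4,0,0.5]'
python3 -m handwheel '[0,0,-0.04,0,0,0,0.5, 0,0,-0.08,0,0,0,0.5, 0,0,-0.12,0,0,0,0.5, 0,0,-0.14,0,0,0,0.5, 0,0,-0.14,0,0,0,0.5, 0,0,-0.14,0,0,0,0.5, 0,0,-0.14,0,0,0,0.5]'
```

```text
time_s: 24.07
eef_pos: [0.4001, 0.0991, 0.2021]
tool_rot: [-0.035, -3.14, 0.0]
contact_force: [0.1, -0.3, -1.0]
grip_width: 0.057
grasp_force: 65.4
time_s: 24.65
eef_pos: [0.402, 0.0992, 0.0647]
tool_rot: [0.034, 3.138, 0.0]
contact_force: [1.6, 0.9, -0.8]
grip_width: 0.0569
grasp_force: 65.4
```

```bash
python3 -m handwheel '[0,0,-0.008,0,0,0,0.5, 0,0,-0.015,0,0,0,0.5, 0,0,-0.0165,0,0,0,0.5, 0,0,-0.0165,0,0,0,0.5, 0,0,-0.0165,0,0,0,1, 0,0,-0.0165,0,0,0,1, 0,0,-0.0165,0,0,0,1, 0,0,-0.0165,0,0,0,1, 0,0,0.02,0,0,0,1, 0,0,0.045,0,0,0,1, 0,0,0.045,0,0,0,1]'
python3 -m handwheel '[0,0,0,0,0,-45,1, 0,0,0,0,0,-45,1, 0,0,0,0,0,-45,1, 0,0,0,0,0,-45,1, 0,0,0,0,0,-45,1, 0,0,0,0,0,-45,1, 0,0,0,0,0,-45,1]'
python3 -m handwheel '[0,0,0,0,0,-45,1, 0,0,0,0,0,-45,1, 0,0,0,0,0,-45,1, 0,0,0,0,0,-45,1, 0,0,0,0,0,-45,1, 0,0,0,0,0,-45,1, 0,0,0,0,0,-45,1, 0,0,0,0,0,-45,1]'
python3 -m handwheel '[0,0,-0.03,0,0,0,1, 0,0,-0.0615,0,0,0,1, 0,0,-0.0615,0,0,0,1, 0,0,-0.0615,0,0,0,0.5, 0,0,-0.0615,0,0,0,0.5, 0,0,-0.0615,0,0,0,0.5, 0,0,-0.0615,0,0,0,0.5, 0,0,-0.0615,0,0,0,0.5, 0,0,-0.0615,0,0,0,0.5, 0,0,-0.0615,0,0,0,0.5]'
```

```text
time_s: 25.57
eef_pos: [0.4053, 0.0993, 0.1129]
tool_rot: [0.034, 3.131, 0.001]
contact_force: [1.6, 0.5, 0.8]
grip_width: 0.0855
grasp_force: 0.0
time_s: 26.15
eef_pos: [0.4007, 0.0991, 0.1079]
tool_rot: [-1.241, -2.886, 0.0]
contact_force: [-0.2, -0.1, 0.3]
grip_width: 0.0854
grasp_force: 0.0
time_s: 26.82
eef_pos: [0.4007, 0.0991, 0.1079]
tool_rot: [-2.246, -2.196, 0.001]
contact_force: [-0.6, -0.5, 0.2]
grip_width: 0.0855
grasp_force: 0.0
time_s: 27.65
eef_pos: [0.4029, 0.0992, 0.0487]
tool_rot: [2.244, 2.195, 0.005]
contact_force: [-0.6, 0.0, 7.4]
grip_width: 0.0564
grasp_force: 64.4
```

```bash
python3 -m handwheel '[0,0,0.04,0,0,0,0.5, 0,0,0.08,0,0,0,0.5, 0,0,0.12,0,0,0,0.5, 0.001,0.04,0.12,0,0,0,0.5, 0.001,0.08,0.12,0,0,0,0.5, 0.001,0.12,0.12,0,0,0,0.5, 0.001,0.16,0.12,0,0,0,0.5, 0.001,0.198,0.12,0,0,0,0.5, 0.001,0.198,0.12,0,0,0,0.5, 0.001,0.198,0.12,0,0,0,0.5, 0.001,0.198,0.12,0,0,0,0.5]'
python3 -m handwheel '[0,0,-0.015,0,0,0,0.5, 0,0,-0.02,0,0,0,0.5, 0,0,-0.026,0,0,0,0.5, 0,0,-0.032,0,0,0,0.5, 0,0,-0.038,0,0,0,0.5, 0,0,-0.044,0,0,0,0.5, 0,0,-0.046,0,0,0,0.5, 0,0,-0.046,0,0,0,0.5, 0,0,-0.046,0,0,0,0.5]'
```

```text
time_s: 28.57
eef_pos: [0.4014, 0.2967, 0.1666]
tool_rot: [2.245, 2.198, -0.002]
contact_force: [-0.5, -0.5, -1.8]
grip_width: 0.0559
grasp_force: 64.7
time_s: 29.32
eef_pos: [0.4021, 0.2971, 0.1208]
tool_rot: [2.246, 2.197, 0.0]
contact_force: [0.4, 0.5, -1.1]
grip_width: 0.0562
grasp_force: 64.7
```

Clean, no contact. I'll release, then go to the second bin pot.

```bash
python3 -m handwheel '[0,0,-0.0015,0,0,0,0.5, 0,0,-0.0015,0,0,0,0.5, 0,0,-0.0015,0,0,0,1, 0,0,-0.0015,0,0,0,1, 0,0,-0.0015,0,0,0,1, 0,0,-0.0015,0,0,0,1, 0,0,0.04,0,0,0,1, 0,0,0.08,0,0,0,1, 0,0,0.12,0,0,0,1, 0,0,0.12,0,0,0,1]'
python3 -m handwheel '[0.05,-0.194,0,0,0,45,1, 0.05,-0.194,0,0,0,45,1, 0.05,-0.194,0,0,0,45,1, 0.05,-0.194,0,0,0,45,1, 0.05,-0.194,0,0,0,45,1, 0.05,-0.194,0,0,0,45,1, 0.05,-0.194,0,0,0,45,1]'
python3 -m handwheel '[0.05,-0.194,0.01,0,0,45,1, 0.05,-0.194,0.01,0,0,45,1, 0.05,-0.194,0.01,0,0,45,1, 0.05,-0.194,0.01,0,0,45,1, 0.05,-0.194,0.01,0,0,45,1, 0.05,-0.194,0.01,0,0,45,1, 0.05,-0.194,0.01,0,0,45,1, 0.05,-0.194,0.01,0,0,45,1]'
python3 -m handwheel '[0,0,0,-0.8,-34.4,0,1, 0,0,0,-0.8,-34.4,0,1, 0,0,0,-0.8,-34.4,0,1, 0,0,0,-0.8,-34.4,0,1, 0,0,0,-0.8,-34.4,0,1, 0,0,0,-0.8,-34.4,0,1, 0,0,0,-0.8,-34.4,0,1, 0,0,0,-0.8,-34.4,0,1]'
python3 - <<'E'
from h import *
im=grab('top','t4')
a=bot.get_obs();print(a['eef_pos'],a['joints'].round(3))
print(blobs('top',im,(322,174,350,199),lambda c,h:h[...,2]>85,.1))
E
```

```text
time_s: 30.15
eef_pos: [0.4069, 0.2997, 0.2501]
tool_rot: [2.242, 2.193, 0.026]
contact_force: [1.5, 1.0, 1.0]
grip_width: 0.0854
grasp_force: 0.0
time_s: 30.73
eef_pos: [0.453, 0.0994, 0.2406]
tool_rot: [1.232, 2.888, -0.002]
contact_force: [0.4, -0.4, -0.6]
grip_width: 0.0855
grasp_force: 0.0
time_s: 31.4
eef_pos: [0.5021, -0.0923, 0.2503]
tool_rot: [-0.036, -3.141, -0.0]
contact_force: [0.2, -0.3, 0.2]
grip_width: 0.0858
grasp_force: 0.0
time_s: 32.07
eef_pos: [0.503, -0.0911, 0.2522]
tool_rot: [0.029, 2.54, -0.01]
contact_force: [-0.4, 0.0, 0.1]
grip_width: 0.0849
grasp_force: 0.0
[ 0.50362409 -0.09136576  0.25276647] [-0.507 -0.274  2.109  0.377  0.796 -2.251]
[(array([334.1, 189.7]), array([12.4,  9.4]), 42, array([ 0.575 , -0.0845])), (array([334.3, 182.1]), array([ 8.4, 17.2]), 73, array([ 0.6003, -0.0874]))]
```

View pics/t4.png

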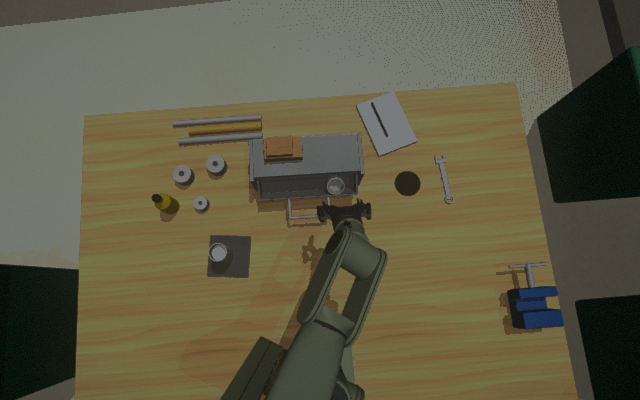

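The image shows that the right pot is still in place at (336,186) and the stack is at (219,253). The blank has been knocked to about (201,203), so I'll re-measure it later. Next is the right-hand pot.

```bash
python3 -m handwheel '[0.017,0,-0.037,0,0,0,1, 0.034,0,-0.074,0,0,0,1, 0.034,0,-0.074,0,0,0,1, 0.034,0,-0.074,0,0,0,1, 0.034,0,-0.074,0,0,0,1]'
python3 -m handwheel '[0.014,0,-0.0205,0,0,0,1, 0.028,0,-0.041,0,0,0,1, 0.035,0,-0.051,0,0,0,1, 0.042,0,-0.0615,0,0,0,1, 0.049,0,-0.073,0,0,0,1, 0.0555,0,-0.086,0,0,0,1, 0.0555,0,-0.086,0,0,0,1, 0.0555,0,-0.086,0,0,0,1, 0.0555,0,-0.086,0,0,0,1]'
```

```text
time_s: 32.53
eef_pos: [0.5377, -0.0912, 0.1782]
tool_rot: [0.027, 2.539, -0.01]
contact_force: [-0.2, -0.2, 0.7]
grip_width: 0.0852
grasp_force: 0.0
time_s: 33.28
eef_pos: [0.593, -0.0916, 0.094]
tool_rot: [0.027, 2.536, -0.012]
contact_force: [0.4, -0.5, -0.5]
grip_width: 0.0851
grasp_force: 0.0
```

```bash
python3 -m handwheel '[0,0,0,0,0,0,0.5, 0,0,0,0,0,0,0.5, 0,0,0,0,0,0,0.5, 0,0,0,0,0,0,0.5, 0,0,0,0,0,0,0.5, 0,0,0,0,0,0,0.5]'
python3 -m handwheel '[-0.007,0,0.011,0,0,0,0.5, -0.014,0,0.021,0,0,0,0.5, -0.028,0.001,0.041,0,0,0,0.5, -0.042,0.001,0.061,0,0,0,0.5, -0.057,0.001,0.083,0,0,0,0.5, -0.08,0.001,0.11,0,0,0,0.5, -0.08,0.001,0.11,0,0,0,0.5]'
python3 -m handwheel '[-0.114,-0.006,0,0.8,34.4,0,0.5, -0.114,-0.006,0,0.8,34.4,0,0.5, -0.114,-0.006,0,0.8,34.4,0,0.5, -0.114,-0.006,0,0.8,34.4,0,0.5, -0.114,-0.006,0,0.8,34.4,0,0.5, -0.114,-0.006,0,0.8,34.4,0,0.5, -0.114,-0.006,0,0.8,34.4,0,0.5, -0.114,-0.006,0,0.8,34.4,0,0.5]'
python3 -m handwheel '[0,0,-0.04,0,0,0,0.5, 0,0,-0.08,0,0,0,0.5, 0,0,-0.12,0,0,0,0.5, 0,0,-0.135,0,0,0,0.5, 0,0,-0.135,0,0,0,0.5, 0,0,-0.135,0,0,0,0.5, 0,0,-0.135,0,0,0,0.5, 0,0,-0.135,0,0,0,0.5]'
```

```text
time_s: 33.78
eef_pos: [0.5918, -0.0909, 0.0926]
tool_rot: [0.028, 2.539, -0.01]
contact_force: [-7.8, 1.6, 11.3]
grip_width: 0.0562
grasp_force: 60.6
time_s: 34.37
eef_pos: [0.5117, -0.0908, 0.207]
tool_rot: [0.026, 2.532, -0.016]
contact_force: [1.9, -0.4, 0.3]
grip_width: 0.0554
grasp_force: 66.3
time_s: 35.03
eef_pos: [0.3967, -0.0953, 0.1996]
tool_rot: [-0.034, -3.141, -0.002]
contact_force: [-0.9, -0.9, -0.6]
grip_width: 0.0555
grasp_force: 66.1
time_s: 35.7
eef_pos: [0.3992, -0.0968, 0.0678]
tool_rot: [0.035, 3.137, -0.003]
contact_force: [0.5, -0.0, -1.2]
grip_width: 0.0554
grasp_force: 66.1
```

```bash
python3 -m handwheel '[0,0,-0.009,0,0,0,0.5, 0,0,-0.017,0,0,0,0.5, 0,0,-0.0195,0,0,0,0.5, 0,0,-0.0195,0,0,0,0.5, 0,0,-0.0195,0,0,0,1, 0,0,-0.0195,0,0,0,1, 0,0,-0.0195,0,0,0,1, 0,0,-0.0195,0,0,0,1, 0,0,0.02,0,0,0,1, 0,0,0.042,0,0,0,1, 0,0,0.042,0,0,0,1]'
python3 -m handwheel '[0,0,0,0,0,-45,1, 0,0,0,0,0,-45,1, 0,0,0,0,0,-45,1, 0,0,0,0,0,-45,1, 0,0,0,0,0,-45,1, 0,0,0,0,0,-45,1, 0,0,0,0,0,-45,1]'
python3 -m handwheel '[0,0,0,0,0,-45,1, 0,0,0,0,0,-45,1, 0,0,0,0,0,-45,1, 0,0,0,0,0,-45,1, 0,0,0,0,0,-45,1, 0,0,0,0,0,-45,1, 0,0,0,0,0,-45,1, 0,0,0,0,0,-45,1]'
python3 -m handwheel '[0,0,-0.03,0,0,0,1, 0,0,-0.0615,0,0,0,1, 0,0,-0.0615,0,0,0,1, 0,0,-0.0615,0,0,0,0.5, 0,0,-0.0615,0,0,0,0.5, 0,0,-0.0615,0,0,0,0.5, 0,0,-0.0615,0,0,0,0.5, 0,0,-0.0615,0,0,0,0.5, 0,0,-0.0615,0,0,0,0.5, 0,0,-0.0615,0,0,0,0.5]'
```

```text
time_s: 36.62
eef_pos: [0.4013, -0.0976, 0.1122]
tool_rot: [0.034, 3.132, -0.007]
contact_force: [1.0, -1.4, -0.0]
grip_width: 0.0856
grasp_force: 0.0
time_s: 37.2
eef_pos: [0.3973, -0.0958, 0.1075]
tool_rot: [-1.241, -2.886, -0.0]
contact_force: [-0.1, -0.9, -0.1]
grip_width: 0.0852
grasp_force: 0.0
time_s: 37.87
eef_pos: [0.3972, -0.0958, 0.1075]
tool_rot: [-2.246, -2.196, 0.0]
contact_force: [0.4, -0.8, -0.4]
grip_width: 0.0853
grasp_force: 0.0
time_s: 38.7
eef_pos: [0.3992, -0.0967, 0.0482]
tool_rot: [2.243, 2.194, 0.002]
contact_force: [-0.6, 0.4, 7.2]
grip_width: 0.057
grasp_force: 64.6
```

```bash
python3 -m handwheel '[0,0,0.04,0,0,0,0.5, 0,0,0.08,0,0,0,0.5, 0,0,0.12,0,0,0,0.5, 0,0,0.155,0,0,0,0.5, 0.0045,0.393,0.155,0,0,0,0.5, 0.0045,0.393,0.155,0,0,0,0.5, 0.0045,0.393,0.155,0,0,0,0.5, 0.0045,0.393,0.155,0,0,0,0.5, 0.0045,0.393,0.155,0,0,0,0.5, 0.0045,0.393,0.155,0,0,0,0.5, 0.0045,0.393,0.155,0,0,0,0.5, 0.0045,0.393,0.155,0,0,0,0.5]'
python3 -m handwheel '[0,0.08,0,0,0,0,0.5, 0,0.08,0,0,0,0,0.5, 0,0.08,0,0,0,0,0.5, 0,0.08,0,0,0,0,0.5, 0,0.08,0,0,0,0,0.5]'
```

```text
time_s: 39.7
eef_pos: [0.4007, 0.2395, 0.2018]
tool_rot: [2.245, 2.197, 0.002]
contact_force: [1.9, -1.4, -1.8]
grip_width: 0.0571
grasp_force: 65.0
time_s: 40.12
eef_pos: [0.4008, 0.317, 0.2011]
tool_rot: [2.244, 2.198, -0.002]
contact_force: [0.4, -0.7, -1.5]
grip_width: 0.0569
grasp_force: 65.0
```

```bash
python3 -m handwheel '[0.0007,-0.021,0,0,0,0,0.5, 0.0007,-0.021,0,0,0,0,0.5, 0.0007,-0.021,0,0,0,0,0.5, 0.0007,-0.021,0,0,0,0,0.5, 0.0007,-0.021,0,0,0,0,0.5, 0.0007,-0.021,0,0,0,0,0.5]'
```

```text
time_s: 40.62
eef_pos: [0.4022, 0.2963, 0.2015]
tool_rot: [-2.246, -2.196, -0.001]
contact_force: [-0.8, 0.6, -0.8]
grip_width: 0.0569
grasp_force: 65.0
```

```bash
python3 -m handwheel '[0,0.0005,-0.015,0,0,0,0.5, 0,0.0005,-0.02,0,0,0,0.5, 0,0.0005,-0.026,0,0,0,0.5, 0,0.0005,-0.032,0,0,0,0.5, 0,0.0005,-0.038,0,0,0,0.5, 0,0.0005,-0.044,0,0,0,0.5, 0,0.0005,-0.047,0,0,0,0.5, 0,0.0005,-0.047,0,0,0,0.5, 0,0.0005,-0.047,0,0,0,0.5]'
```

```text
time_s: 41.37
eef_pos: [0.4021, 0.297, 0.1543]
tool_rot: [2.246, 2.197, 0.0]
contact_force: [0.0, 0.3, 0.3]
grip_width: 0.0567
grasp_force: 65.0
```

```bash
python3 -m handwheel '[0,0,-0.0015,0,0,0,0.5, 0,0,-0.0015,0,0,0,0.5, 0,0,-0.0015,0,0,0,1, 0,0,-0.0015,0,0,0,1, 0,0,-0.0015,0,0,0,1, 0,0,-0.0015,0,0,0,1, 0,0,0.04,0,0,0,1, 0,0,0.08,0,0,0,1, 0,0,0.09,0,0,0,1, 0,0,0.09,0,0,0,1]'
python3 -m handwheel '[0.099,-0.295,0,0,0,0,0.6, 0.099,-0.295,0,0,0,0,0.6, 0.099,-0.295,0,0,0,0,0.6, 0.099,-0.295,0,0,0,0,0.6, 0.099,-0.295,0,0,0,0,0.6, 0.099,-0.295,0,0,0,0,0.6, 0.099,-0.295,0,0,0,0,0.6, 0.099,-0.295,0,0,0,0,0.6, 0.099,-0.295,0,0,0,0,0.6, 0.099,-0.295,0,0,0,0,0.6]'
python3 - <<'E'
from h import *
im=grab('top','t5');s=grab('side','s5');print(bot.get_obs()['eef_pos'])
print(blobs('top',im,(188,190,218,216),grey,.018),blobs('side',s,(210,285,246,325),grey,.018))
A=cv2.resize(im[140:290,140:390],None,fx=1.6,fy=1.6);B=cv2.resize(s[180:360,180:400],None,fx=1.6,fy=1.6)
h=max(len(A),len(B));A=cv2.copyMakeBorder(A,0,h-len(A),0,0,0);cv2.imwrite('pics/c5.png',np.hstack([A,B])[:,:,::-1])
E
```

```text
time_s: 42.2
eef_pos: [0.4047, 0.2983, 0.2491]
tool_rot: [2.243, 2.195, 0.015]
contact_force: [0.1, 0.2, -0.1]
grip_width: 0.0853
grasp_force: 0.0
time_s: 43.03
eef_pos: [0.5002, 0.0011, 0.2425]
tool_rot: [-2.247, -2.191, 0.003]
contact_force: [-0.4, 0.2, -0.1]
grip_width: 0.0513
grasp_force: 0.0
[0.49998899 0.00273949 0.24297201]
[(array([199.9, 202.6]), array([13.7, 14.4]), 41, array([0.5866, 0.3757]))] [(array([233.5, 309.7]), array([23.7, 19.5]), 83, array([0.5852, 0.3707]))]
```

View pics/c5.png

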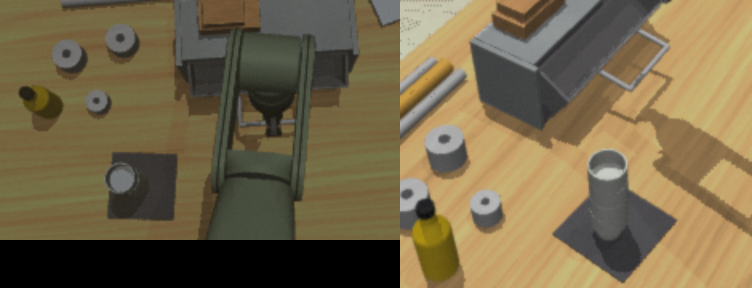

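```bash
python3 -m handwheel '[0.001,0,-0.04,0,0,0,0.6, 0.001,0,-0.08,0,0,0,0.6, 0.001,0,-0.12,0,0,0,0.6, 0.001,0,-0.16,0,0,0,0.6, 0.001,0,-0.174,0,0,0,0.6, 0.001,0,-0.174,0,0,0,0.6, 0.001,0,-0.174,0,0,0,0, 0.001,0,-0.174,0,0,0,0, 0.001,0,-0.174,0,0,0,0, 0.001,0,-0.174,0,0,0,0, 0.001,0,-0.174,0,0,0,0, 0.001,0,-0.174,0,0,0,0]'
```

```text
time_s: 44.13
eef_pos: [0.501, 0.0023, 0.0723]
tool_rot: [-2.244, -2.197, 0.002]
contact_force: [-6.7, 1.3, 7.3]
grip_width: 0.0075
grasp_force: 58.7
```

```bash
python3 -m handwheel '[0.0015,0,0.0042,0,0,0,0, 0.0043,0,0.011,0,0,0,0, 0.0076,0,0.018,0,0,0,0, 0.0113,0,0.0244,0,0,0,0, 0.0152,0,0.0308,0,0,0,0, 0.0195,0,0.037,0,0,0,0, 0.0242,0,0.043,0,0,0,0, 0.0291,0,0.0485,0,0,0,0, 0.0343,0,0.054,0,0,0,0, 0.0398,0,0.059,0,0,0,0, 0.0455,0,0.064,0,0,0,0, 0.0515,0,0.0685,0,0,0,0]'
python3 -m handwheel '[0.002,0,0.001,0,0,0,0, 0.003,0,0.001,0,0,0,0, 0.003,0,0.001,0,0,0,0, 0.003,0,0.001,0,0,0,0]'
```

```text
time_s: 45.13
eef_pos: [0.5499, 0.0015, 0.1409]
tool_rot: [-2.24, -2.193, 0.013]
contact_force: [-16.9, -1.2, 13.9]
grip_width: 0.0075
grasp_force: 58.8
time_s: 45.47
eef_pos: [0.553, 0.0015, 0.1435]
tool_rot: [-2.241, -2.194, 0.012]
contact_force: [-20.7, -1.5, 20.9]
grip_width: 0.0076
grasp_force: 59.5
```

```bash
python3 -m handwheel '[-0.003,0,-0.002,0,0,0,0, -0.003,0,-0.002,0,0,0,0.6, -0.003,0,-0.002,0,0,0,0.6, -0.003,0,-0.002,0,0,0,0.6, -0.003,0,-0.002,0,0,0,0.6, -0.003,0,0.04,0,0,0,0.8, -0.003,0,0.08,0,0,0,1, -0.003,0,0.11,0,0,0,1, -0.003,0,0.11,0,0,0,1]'
python3 -m handwheel '[0.033,0.371,0,0,0,0,1, 0.033,0.371,0,0,0,0,1, 0.033,0.371,0,0,0,0,1, 0.033,0.371,0,0,0,0,1, 0.033,0.371,0,0,0,0,1, 0.033,0.371,0,0,0,0,1, 0.033,0.371,0,0,0,0,1, 0.033,0.371,0,0,0,0,1, 0.033,0.371,0,0,0,0,1, 0.033,0.371,0,0,0,0,1, 0.033,0.371,0,0,0,0,1]'
python3 - <<'E'
from h import *
im=grab('top','t6');s=grab('side','s6');print(bot.get_obs()['eef_pos'])
hsv=cv2.cvtColor(im,cv2.COLOR_RGB2HSV)
vs,us=np.nonzero(hsv[186:225,284:334,1]<50);us+=284;vs+=186
for u in(292,308,325):
    q=np.sort(vs[us==u]);v=q[-2:].mean();print(u,v)
A=cv2.resize(im[120:290,130:430],None,fx=1.45,fy=1.45);B=cv2.resize(s[120:360,180:400],None,fx=1.5,fy=1.5)
h=max(len(A),len(B));A=cv2.copyMakeBorder(A,0,h-len(A),0,0,0);cv2.imwrite('pics/c6.png',np.hstack([A,B])[:,:,::-1])
E
```

```text
time_s: 46.22
eef_pos: [0.5588, 0.0012, 0.2585]
tool_rot: [2.236, 2.188, 0.016]
contact_force: [1.2, -0.1, 0.5]
grip_width: 0.0854
grasp_force: 0.0
time_s: 47.13
eef_pos: [0.5861, 0.3753, 0.2484]
tool_rot: [-2.241, -2.201, 0.001]
contact_force: [-0.8, -0.9, -0.4]
grip_width: 0.0855
grasp_force: 0.0
[0.58659746 0.37242756 0.24909788]
292 197.5
308 196.5
325 195.5
```

View pics/c6.png

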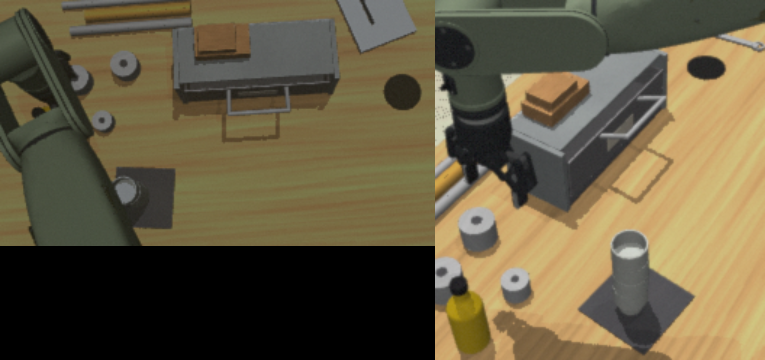

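The image shows the bin shut, with the bar back at row 196.5, and a straight stack of four pots. The blank is at crop (102,121), just under the gripper. I'll grasp it now.

```bash
python3 -m handwheel '[0,0.001,-0.04,0,0,0,1, 0,0.001,-0.08,0,0,0,1, 0,0.001,-0.12,0,0,0,1, 0,0.001,-0.16,0,0,0,1, 0,0.001,-0.19,0,0,0,1, 0,0.001,-0.21,0,0,0,1, 0,0.001,-0.225,0,0,0,1, 0,0.001,-0.225,0,0,0,1, 0,0.001,-0.225,0,0,0,1]'
python3 -m handwheel '[0,0,0,0,0,0,0.3, 0,0,0,0,0,0,0.3, 0,0,0,0,0,0,0.3, 0,0,0,0,0,0,0.3, 0,0,0,0,0,0,0.3, 0,0,0,0,0,0,0.3, 0,0,0,0,0,0,0.3]'
```

```text
time_s: 47.98
eef_pos: [0.5868, 0.3727, 0.0248]
tool_rot: [-2.247, -2.195, 0.001]
contact_force: [-0.1, 0.1, -0.4]
grip_width: 0.0854
grasp_force: 0.0
time_s: 48.57
eef_pos: [0.587, 0.3748, 0.0275]
tool_rot: [2.245, 2.197, 0.003]
contact_force: [-1.9, -0.2, 6.8]
grip_width: 0.0461
grasp_force: 63.0
```

```bash
python3 -m handwheel '[0,0,0.02,0,0,0,0.3, 0,0,0.06,0,0,0,0.3, 0,0,0.1,0,0,0,0.3, 0,0,0.14,0,0,0,0.3, 0,0,0.18,0,0,0,0.3, 0,0,0.22,0,0,0,0.3, 0,0,0.25,0,0,0,0.3, 0,0,0.25,0,0,0,0.3]'
python3 -m handwheel '[0.0065,-0.36,0,0,0,0,0.3, 0.0065,-0.36,0,0,0,0,0.3, 0.0065,-0.36,0,0,0,0,0.3, 0.0065,-0.36,0,0,0,0,0.3, 0.0065,-0.36,0,0,0,0,0.3, 0.0065,-0.36,0,0,0,0,0.3, 0.0065,-0.36,0,0,0,0,0.3, 0.0065,-0.36,0,0,0,0,0.3, 0.0065,-0.36,0,0,0,0,0.3, 0.0065,-0.36,0,0,0,0,0.3, 0.0065,-0.36,0,0,0,0,0.3]'
python3 -m handwheel '[0.007,-0.363,0,0,0,0,0.3, 0.007,-0.363,0,0,0,0,0.3, 0.007,-0.363,0,0,0,0,0.3, 0.007,-0.363,0,0,0,0,0.3, 0.007,-0.363,0,0,0,0,0.3, 0.007,-0.363,0,0,0,0,0.3, 0.007,-0.363,0,0,0,0,0.3, 0.007,-0.363,0,0,0,0,0.3, 0.007,-0.363,0,0,0,0,0.3, 0.007,-0.363,0,0,0,0,0.3, 0.007,-0.363,0,0,0,0,0.3, 0.007,-0.363,0,0,0,0,0.3]'
python3 -m handwheel '[0,0,-0.04,0,0,0,0.3, 0,0,-0.08,0,0,0,0.3, 0,0,-0.12,0,0,0,0.3, 0,0,-0.16,0,0,0,0.3, 0,0,-0.2,0,0,0,0.3, 0,0,-0.22,0,0,0,0.3, 0,0,-0.23,0,0,0,0.3, 0,0,-0.23,0,0,0,0.3, 0,0,-0.23,0,0,0,0.3, 0,0,-0.23,0,0,0,0.3]'
```

```text
time_s: 49.23
eef_pos: [0.5899, 0.3758, 0.285]
tool_rot: [2.241, 2.193, 0.025]
contact_force: [2.2, 0.7, -3.0]
grip_width: 0.0464
grasp_force: 64.0
time_s: 50.15
eef_pos: [0.5916, 0.0123, 0.2718]
tool_rot: [-2.247, -2.19, 0.004]
contact_force: [0.0, 0.3, -4.9]
grip_width: 0.0464
grasp_force: 63.7
time_s: 51.15
eef_pos: [0.6, -0.3472, 0.2725]
tool_rot: [-2.242, -2.195, -0.001]
contact_force: [-0.4, 0.4, -6.2]
grip_width: 0.0463
grasp_force: 63.7
time_s: 51.98
eef_pos: [0.6024, -0.3499, 0.0481]
tool_rot: [2.24, 2.194, 0.001]
contact_force: [-0.1, -0.5, -4.9]
grip_width: 0.0463
grasp_force: 63.5
```

```bash
python3 -m handwheel '[0,0,-0.006,0,0,0,0.3, 0,0,-0.011,0,0,0,0.3, 0,0,-0.014,0,0,0,0.3, 0,0,-0.016,0,0,0,0.3, 0,0,-0.016,0,0,0,0.3, 0,0,-0.016,0,0,0,0.3]'
```

```text
time_s: 52.48
eef_pos: [0.6003, -0.3494, 0.0305]
tool_rot: [2.245, 2.196, -0.0]
contact_force: [-3.1, 2.3, 4.8]
grip_width: 0.0464
grasp_force: 64.8
```

```bash
python3 -m handwheel '[0,0,0,0,0,0,1, 0,0,0,0,0,0,1, 0,0,0,0,0,0,1, 0,0,0,0,0,0,1, 0,0,0,0,0,0,1, 0,0,0.04,0,0,0,1, 0,0,0.08,0,0,0,1, 0,0,0.12,0,0,0,1, 0,0,0.16,0,0,0,1, 0,0,0.2,0,0,0,1, 0,0,0.24,0,0,0,1]'
python3 -m handwheel '[-0.25,-0.15,0,0,0,0,1, -0.25,-0.15,0,0,0,0,1, -0.25,-0.15,0,0,0,0,1, -0.25,-0.15,0,0,0,0,1, -0.25,-0.15,0,0,0,0,1, -0.25,-0.15,0,0,0,0,1, -0.25,-0.15,0,0,0,0,1, -0.25,-0.15,0,0,0,0,1, -0.25,-0.15,0,0,0,0,1]'
python3 - <<'E'
from h import *
im=grab('top','t7');s=grab('side','s7')
print(blobs('top',im,(388,165,426,200),lambda c,h:h[...,2]>75,.021), blobs('top',im,(388,165,426,200),grey,.021))
print(blobs('top',im,(195,225,260,284),lambda c,h:(h[...,1]<30)&(h[...,2]>90),.15))
hsv=cv2.cvtColor(im,cv2.COLOR_RGB2HSV)
vs,us=np.nonzero(hsv[186:225,284:334,1]<50);us+=284;vs+=186
for u in(292,308,325):print(u,np.sort(vs[us==u])[-2:].mean())
A=cv2.resize(im[120:290,130:470],None,fx=1.25,fy=1.25);B=cv2.resize(s[120:360,180:420],None,fx=1.5,fy=1.5)
h=max(len(A),len(B));A=cv2.copyMakeBorder(A,0,h-len(A),0,0,0);cv2.imwrite('pics/c7.png',np.hstack([A,B])[:,:,::-1])
E
```

```text
time_s: 53.4
eef_pos: [0.5998, -0.3489, 0.2708]
tool_rot: [2.245, 2.197, 0.0]
contact_force: [1.0, -0.6, -1.0]
grip_width: 0.0854
grasp_force: 0.0
time_s: 54.15
eef_pos: [0.3478, -0.5005, 0.2689]
tool_rot: [2.251, 2.191, 0.0]
contact_force: [-0.3, -0.3, 0.6]
grip_width: 0.0855
grasp_force: 0.0
[(array([406.5, 182. ]), array([34.8, 37.8]), 90, array([ 0.6001, -0.3434]))] [(array([410.3, 180.8]), array([14.6, 13.8]), 27, array([ 0.6034, -0.3571]))]
[(array([215.8, 251.7]), array([17., 15.]), 90, array([0.3996, 0.2962]))]
292 197.5
308 196.5
325 195.5
```

View pics/c7.png

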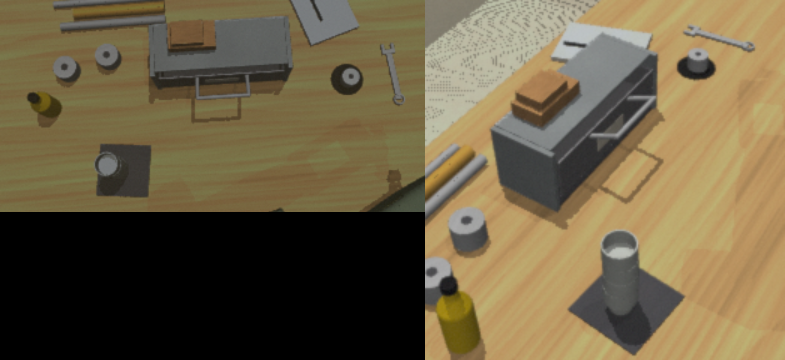

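The image shows everything in place:
- **Blank:** upright on the mat at (410,181), about 8 mm off centre and within tolerance.
- **Stack:** four pots, straight, on the plate.
- **Bin:** shut and empty.
- **Bottle and wrench:** not disturbed.

```bash
python3 -c "
from station import bot
print(bot.finish_job())"
```

```text
the job is handed in; nothing more can be done
None
```

The job is handed in; no verdict came back. In the last pictures the blank stands on the mat about 8 mm off centre, both bin pots and the bench pot are nested upright on the base pot, the empty bin is shut, and the bottle and wrench look untouched.

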